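Flick the day wheel on to wash day

TASK

On the laundry-day counter, flick the toothed thumbwheel anticlockwise (seen from above) with a fingertip, click by click, until the tooth with the raised steel stud rests at the fixed pointer; let it come to rest one click short before the last flick, and do not run it past the pointer. Be gentle: nothing is gripped or lifted, the counter stays flat where it stands, and everything else on the shelf is left alone. Finish with the fingers clear.

Things in the scene. Friction and masses are not known exactly. Their poses are not given: they have to be found in the camera images.
- day_counter: Laundry-day counter, loose, 0.95 kg, flat on the shelf. Origin on the wheel's axis at shelf level; z up; +x runs from the axis to the pointer post. Dark steel foot: disc of radius 62 mm, 12 mm thick, with a tongue (70 mm wide) out to x = 106 mm. A slim column (radius 17 mm) carries the star wheel; on the -x half nothing stands between foot and wheel outside radius 40 mm.
- wheel_hub (a point): Top centre of the white star wheel, 56 mm above the shelf. It turns flat about the vertical axis. Hub disc of radius 38 mm and seven straight radial teeth, 12 mm wide, out to radius 64 mm; all between 40 and 56 mm above the shelf. Open gaps between teeth: 38 mm wide at radius 58 mm. At every rest one tooth points at the pointer and a gap is centred opposite it (counter's -x).
- day_wheel (a joint): Wheel angle, rad, growing anticlockwise from above; 0: studded tooth at the pointer. Rests (clicks) every 0.8976 rad; starts two to four clicks short (-1.80, -2.69 or -3.59). About 1.5 N at a tooth's end moves it; past half a click it snaps to the next rest, short of that it springs back; pushed slowly it does not coast. A fingertip moved round the axis from one gap centre to the next makes one click.
- stud (a point): Top of the upright steel stud (17 mm across, 14 mm tall) standing at the root of one of the seven teeth, 41 mm from the axis, 70 mm above the shelf. The other six teeth carry none.
- pointer_tip (a point): Tip of the fixed aluminium pointer, 68 mm from the axis on the counter's +x, 56 mm above the shelf; its post behind it (x = 89 to 101 mm, 30 mm wide) rises to 60 mm.
- tumbler_a: Glass tumbler, 70 mm across, 90 mm tall; origin at the centre of its underside. A bystander: leave it alone.
- tumbler_b: The other, equal glass tumbler; origin at the centre of its underside. A bystander: leave it alone.
- balloon_weight: Dark hard silicone balloon weight, 60 mm across, 60 mm tall, with a neck; origin at the centre of its underside. A bystander: leave it alone.
- snuffer: Stainless steel candle snuffer, bell 32 mm across with a rod handle about 170 mm long, lying down; origin under the bell. A bystander: leave it alone.
- inflator: Orange hand inflator, a lying cylinder 48 mm across, 270 mm long overall; origin at the centre of its underside. A bystander: leave it alone.
Mind the look-alikes: they are no part of the job. What is shaped like the day_counter but yellow is not meant.

How it is judged:
By the outcome, as a careful person would: the job done as asked, in the order asked, and still so for the second after the job is handed in, with the robot touching nothing.
It also fails if it takes over 58 s, if anything falls off the work surface, if the arm or the gripper's body presses on something with over 40 N, if the wrist force passes 120 N, or if a joint passes its speed limit or range.

ROBOT

A 6-joint arm with a two-finger parallel gripper is mounted at the origin on the work surface. World frame = base frame: x ahead of the robot, y to its left, z up, the work surface at z = 0. Lengths are in mm, angles in rad, forces in N, time in s.
With the tool pointing down it reaches from about 350 to 775 mm from the base axis. Payload 7.3 kg.
Tool frame: the origin (TCP) lies on the centre line of the jaws, within the pads' length; the fingertips stand 22 mm ahead of it and the grasp point (between the pads) lies 3 mm ahead of it; z points along the fingers, y is the direction in which the jaws open and shut (so a half turn about z gives the same grasp; the last joint's range is limited). The gripper opens to 92 mm and grips with 3 to 60 N. Pads are 19 mm wide; open, the fingers measure 130 mm over their backs; the gripper's body (75 mm by 190 mm) begins 47 mm behind the grasp point.
Start: joints at [-1.378, 0.342, 1.524, -0, 1.275, -0.146], TCP at [174.509, -495.166, 248.741] pointing down, gripper open.
Joint ranges: [-2.53, 2.53], [-0.77, 2.02], [0.04, 2.7], [-1, 4.14], [0.28, 2.66], [-3.11, 3.11]. Speed limits (rad/s): [2.57, 2.57, 3.14, 3.14, 3.14, 3.14].

INTERFACE

Orientations are given as [roll, pitch, yaw] about the fixed x, y, z axes, in that order (R = Rz(yaw) Ry(pitch) Rx(roll)).
In Python, from plant import get_obs, capture, bot, spot_in gives the robot as it stands.
- The arm moves only by the shell command python3 -m handwheel 'ROWS' [OPENING]. ROWS is JSON, a list of rows, each a list of 2 entries, a list of its own where there are three numbers: the shift along the world's x, y, z in mm, then the turn, a rotation vector about the world's x, y, z in rad. In form: [[[x, y, z], [wx, wy, wz]], ...]. A call has 1 to 12 rows; each row shifts and turns the commanded pose from where the row before left it; what a row does not reach is not made up. A row lasts 1/8 s, in which the tool goes at most 62.5 mm and 10.7 degrees, less where a joint would pass 70% of its speed; a pose out of reach is approached as far as the arm can. A call is refused whole if a number of a shift passes 62.5 or a number of a turn 0.188, either way. A call with a gripper value outside its range is refused whole. OPENING is the closure, from 0 (fully open) to 1 (shut), set as the call begins (- or left out, the last holds). The fingers move at their own pace and stop on an object; the grip force is fixed at half the most. Time passes only in rows, so rows that do not move let the fingers close. It gives the time, the measured TCP pose, the force and the opening at its end, in the units of the state.
- get_obs(): the state, without advancing time (a new reading comes with each control period).
- capture(name): name is "scene" or "side" or "wrist"; returns a dict with "img" (480x640x3 uint8, red, green, blue), "fx", "fy", "cx", "cy" (pixels), "cam_to_world" (4x4, takes a point from camera to world coordinates). Camera axes: x right, y up, looking along -z (the intrinsics and any distortion apply to the point x, -y, -z); pixel columns grow to the right and rows downward; lengths in mm; the calibration is good to about 2 mm. A picture is of the moment at which its call begins. There is no depth.
- bot.close_job(): hands the job in, once; it reports no verdict.
Trained networks look in the newest picture that a camera, given by its name, has taken for a name from the list of things; names that differ only in an ending like _2 or _b are one class to them, and where a whole thing is asked for, a point or a joint stands for the part that bears it (a point fixed in the world has none). Each returns a list of dicts, best first, with "score" (0 to 1); they miss things now and then, are a little off and sometimes report something else, mostly with a low value. They report only what shows in the picture. A call takes as long as a camera call. They do not tell look-alikes from the thing itself.
- spot_in(thing, camera): "xyz" ([x, y, z] in mm, in the coordinates of the camera as it stood for that picture, good to about 4 mm: the middle of the surface that is visible of it).
The state is a dict: "time": time; "joint_positions": joint angles; "dq": joint speeds; "tau": joint torques, N m; "tool_pos": TCP position; "tcp_rot": TCP orientation; "contact_force": force on the tool from outside, world axes, zero at the start; "moment": the same for the moment, N m; "grip_width": finger opening in mm.
Only numpy, scipy, OpenCV 4.12 (cv2) and the standard library are available. Lean on these libraries where they do the work, as an engineer would, in place of code of your own. Each camera call takes 0.05 s, during which the arm holds its last target. There are 200 camera calls.

## Working session

There is one attempt and no reset: what is moved stays moved. The work goes in short steps, Python scripts to look and compute and a shell command to move; the robot and the scene stay as the last step left them, time stands still between calls to the robot, and variables do not carry over. Pictures are saved under pics/ and viewed, about 8 in all and at most 12, crops included, and the job is handed in when it is done.

```bash
mkdir -p pics; ls
cat > h.py <<'E'
import numpy as np,cv2
from plant import get_obs,capture,bot,spot_in
def px(c,p):
    q=np.linalg.inv(c["cam_to_world"])@np.r_[p,1]
    return c["cx"]+c["fx"]*q[0]/-q[2], c["cy"]+c["fy"]*-q[1]/-q[2]
def ray(c,u,v,z):
    T=np.array(c["cam_to_world"]);d=T[:3,:3]@[(u-c["cx"])/c["fx"],-(v-c["cy"])/c["fy"],-1]
    o=T[:3,3];return o+d*(z-o[2])/d[2]
def save(c,n): cv2.imwrite("pics/"+n,c["img"][:,:,::-1])
E
python3 - <<'E'
from h import *
c=capture("scene");save(c,"s1.png");T=np.array(c["cam_to_world"]);print(T.round(2).tolist(),{k:v for k,v in c.items() if k not in("img","cam_to_world")})
for n in["day_counter","wheel_hub","stud","pointer_tip","tumbler_a","balloon_weight","snuffer","inflator"]:
    for r in spot_in(n,"scene"):
        p=(T@np.r_[r["xyz"],1])[:3];print(n,round(r["score"],2),p.round(0),np.round(px(c,p)))
o=get_obs();print(o["time"],o["tcp_rot"],o["tool_pos"],o["contact_force"])
c=capture("side");save(c,"d1.png")
E
```

```text
pics
[[-0.86, -0.32, 0.4, 1028.52], [0.51, -0.55, 0.66, 753.78], [0.01, 0.77, 0.63, 830.8], [0.0, 0.0, 0.0, 1.0]] {'fx': 446.4705225886054, 'fy': 446.4705225886054, 'cx': 320.7535900204223, 'cy': 233.63187900213404}
day_counter 0.96 [368.  46.  36.] [392. 239.]
day_counter 0.58 [586.  92.  44.] [335. 276.]
day_counter 0.29 [568.  88.  56.] [340. 269.]
wheel_hub 0.94 [349. 278.  54.] [458. 284.]
wheel_hub 0.91 [568.  90.  56.] [341. 269.]
stud 0.83 [349.  49.  56.] [399. 232.]
stud 0.63 [346. 284.  56.] [462. 285.]
stud 0.57 [566.  93.  58.] [342. 269.]
pointer_tip 0.8 [351. 282.  44.] [458. 289.]
pointer_tip 0.67 [586. 100.  43.] [336. 278.]
pointer_tip 0.59 [373.  48.  36.] [391. 240.]
tumbler_a 0.83 [561. -87.  62.] [308. 228.]
tumbler_a 0.63 [703.  -2.  61.] [275. 265.]
snuffer 0.86 [458. 392.  20.] [456. 346.]
inflator 0.81 [ 506. -426.   35.] [272. 175.]
0.45 [-3.14151167e+00 -1.55237411e-05  3.38797112e-01] [ 174.50242755 -495.12520946  248.66965384] [ 0.29470962  0.02529984 -0.00421161]
```

View pics/s1.png

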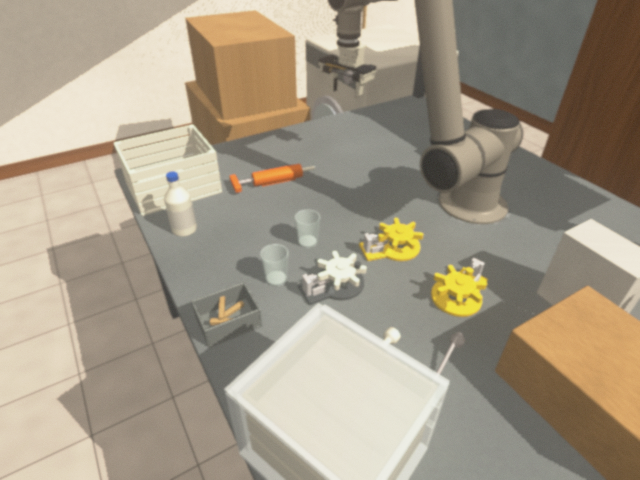

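The candidates are the yellow counters at (400,235) and (460,285), and the one with a white wheel and dark foot at (341,269). Only the white one fits the description. I'll confirm it in an enlarged crop and measure it.

Run:
```python
from h import *
c=capture("scene");i=c["img"][225:320,275:395,::-1]
cv2.imwrite("pics/s2.png",cv2.resize(i,None,fx=6,fy=6,interpolation=cv2.INTER_CUBIC))
for p in [(568,90,56)]: print(px(c,p))
```

```text
(np.float64(340.3345642740714), np.float64(269.2192852947833))
```

View pics/s2.png

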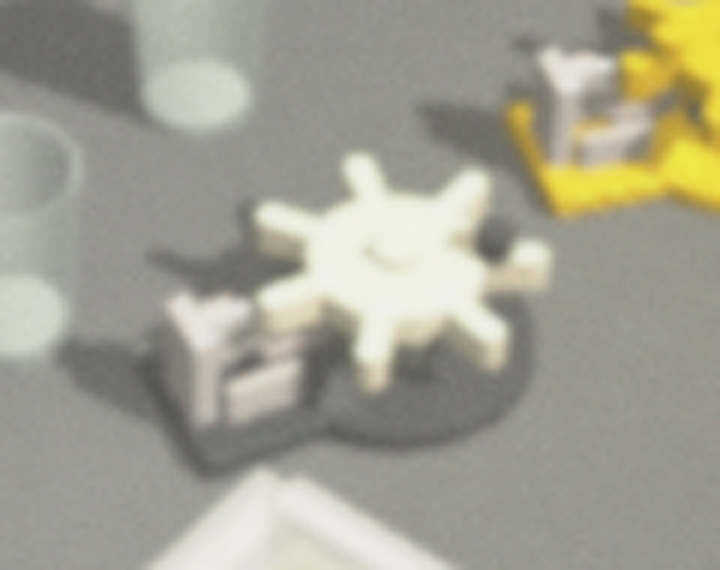

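View pics/d1.png

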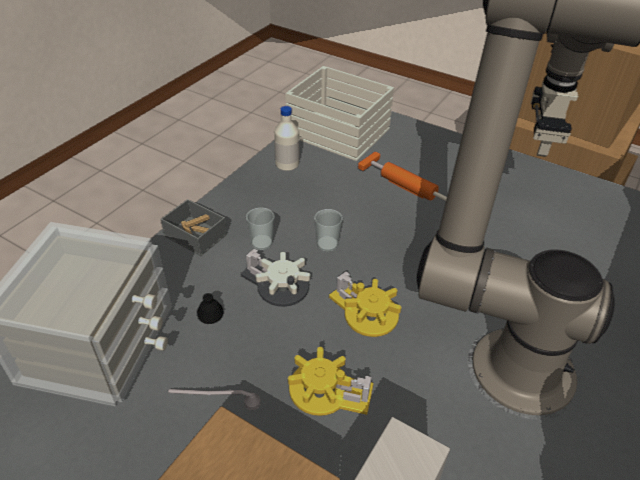

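```bash
python3 -m handwheel '[[[30,46,4],[0,0,0]],[[30,46,4],[0,0,0]],[[30,46,4],[0,0,0]],[[30,46,4],[0,0,0]],[[30,46,4],[0,0,0]],[[30,46,4],[0,0,0]],[[30,46,4],[0,0,0]],[[30,46,4],[0,0,0]],[[30,46,4],[0,0,0]],[[30,46,4],[0,0,0]],[[30,46,4],[0,0,0]],[[0,0,0],[0,0,0]]]' 1
python3 - <<'E'
from h import *
c=capture("wrist");save(c,"w1.png");T=np.array(c["cam_to_world"]);print(T.round(2).tolist(),c["fx"],c["cx"],c["cy"])
for n in["day_counter","wheel_hub","stud","pointer_tip"]:
    for r in spot_in(n,"wrist"):
        p=(T@np.r_[r["xyz"],1])[:3];print(n,round(r["score"],2),p.round(0),np.round(px(c,p)))
print(get_obs())
E
```

```text
time: 2.05
tool_pos: [505.8, 13.8, 292.7]
tcp_rot: [-3.141, -0.001, 0.344]
contact_force: [-0.2, -1.0, -0.0]
grip_width: 0.9
[[0.34, 0.9, 0.29, 583.64], [-0.94, 0.32, 0.1, 42.47], [-0.0, -0.31, 0.95, 429.02], [0.0, 0.0, 0.0, 1.0]] 418.42882033418323 318.5881474515053 242.27567641309474
day_counter 0.84 [575.  79.  56.] [275. 101.]
day_counter 0.83 [340. 251.  33.] [ 45. 270.]
day_counter 0.68 [384.  46.  13.] [254. 287.]
day_counter 0.21 [684. -23.  41.] [435.  15.]
wheel_hub 0.82 [349. 256.  58.] [ 25. 270.]
wheel_hub 0.72 [564.  83.  56.] [267. 112.]
stud 0.89 [342. 259.  55.] [ 23. 275.]
stud 0.82 [378.  61.  61.] [230. 308.]
stud 0.75 [559.  86.  58.] [261. 117.]
pointer_tip 0.91 [389.  47.  11.] [255. 283.]
pointer_tip 0.71 [577.  77.  54.] [278. 100.]
pointer_tip 0.64 [342. 250.  36.] [ 45. 269.]
{'time': 2.3, 'joint_positions': array([-1.32400636e-01,  2.71662011e-01,  1.50110188e+00, -3.40557200e-04,
        1.36907033e+00,  1.10116959e+00]), 'dq': array([-0.00521644, -0.00193831, -0.00150981,  0.00112655, -0.00012181,
        0.00263347]), 'tau': array([ 4.68500666e-01, -4.01951981e+01, -2.54760164e+01,  9.07187979e-02,
       -5.77741605e-02, -5.42488386e-03]), 'tool_pos': array([504.02647466,   9.84878585, 292.75321354]), 'tcp_rot': array([3.14140447e+00, 3.66413955e-04, 3.37294337e-01]), 'contact_force': array([-0.72506232,  0.25418797, -0.22231359]), 'moment': array([ 0.01895986, -0.02825974, -0.0545295 ]), 'grip_width': 0.5841316458988183}
```

View pics/w1.png

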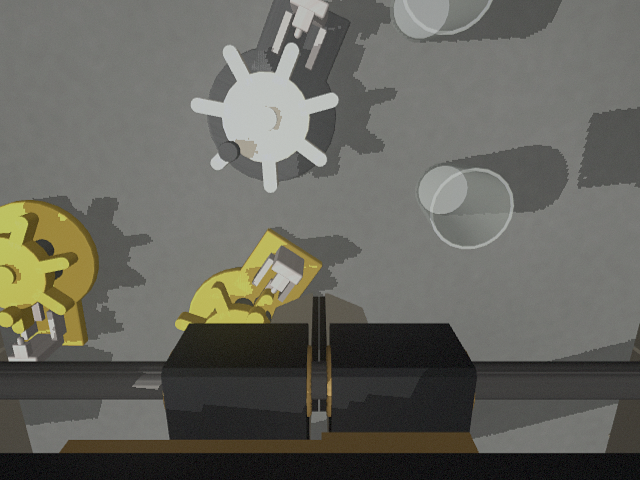

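The white wheel's hub is at (266,117), the pointer tooth at (292,50) and the studded tooth at (218,165), with the stud top at (229,152). Going anticlockwise that makes 4 clicks: (270,187), (322,160), (333,100), (292,50). Next I'll fit the axis and heading.

```bash
cat >> h.py <<'E'
def fit(c,tips,z=56):
    "tips: tooth-end pixels anticlockwise from pointer -> centre, heading"
    P=np.array([ray(c,u,v,z)[:2] for u,v in tips]);n=np.arange(len(P))
    from scipy.optimize import least_squares
    f=lambda x:(P-x[:2]-62*np.c_[np.cos(x[2]+n*2*np.pi/7),np.sin(x[2]+n*2*np.pi/7)]).ravel()
    m=P.mean(0);d=P[0]-m;r=least_squares(f,[*m,np.arctan2(d[1],d[0])]);return r.x,np.abs(r.fun).max()
E
python3 - <<'E'
from h import *
c=capture("wrist")
x,e=fit(c,[(291,47),(230,49),(195,104),(216,166),(270,188),(323,162),(335,99)])
print(x,np.degrees(x[2]),e,ray(c,266,117,56),ray(c,229,152,70))
for k in (2,1,0,-1,-2):
    a=x[2]+np.pi+k*2*np.pi/7; print(k,np.degrees(a),x[:2]+64*np.r_[np.cos(a),np.sin(a)])
E
```

```text
[ 5.57456946e+02  7.75713615e+01 -7.56316289e-02] -4.333373130836253 1.8988523645544433 [558.61484421  77.73925214  56.        ] [522.10005225  97.34613669  70.        ]
2 278.52376972630657 [566.94300702  14.2782762 ]
1 227.09519829773518 [513.88688163  30.69226724]
0 175.66662686916374 [493.63990347  82.40717243]
-1 124.23805544059232 [521.44846006 130.48061336]
-2 72.80948401202089 [576.37214109 138.71230851]
```

```bash
python3 -m handwheel '[[[0,15,-10],[0,0,0.065]],[[0,15,-20],[0,0,0.065]],[[0,15,-20],[0,0,0.065]],[[0,15,-10],[0,0,0.065]],[[0,0,0],[0,0,0]],[[0,0,0],[0,0,0]],[[0,0,0],[0,0,0]],[[0,0,0],[0,0,0]]]'
python3 - <<'E'
from h import *
import pickle
c=capture("wrist");pickle.dump(c,open("w2.pkl","wb"))
cx,cy=map(int,px(c,(562,83,56)));print(cx,cy);x0=max(cx-130,0);y0=max(cy-110,0)
print(x0,y0);cv2.imwrite("pics/w2.png",cv2.resize(c["img"][y0:y0+200,x0:x0+260,::-1],None,fx=3,fy=3,interpolation=cv2.INTER_CUBIC))
o=get_obs();print(o["tool_pos"],o["tcp_rot"])
E
```

```text
time: 3.35
tool_pos: [504.7, 70.5, 233.2]
tcp_rot: [3.141, -0.001, 0.598]
contact_force: [0.1, 0.0, 0.6]
grip_width: 0.2
350 147
220 37
[504.66169193  70.50456521 233.07972083] [ 3.14110017e+00 -5.34398691e-04  5.98129599e-01]
```

View pics/w2.png

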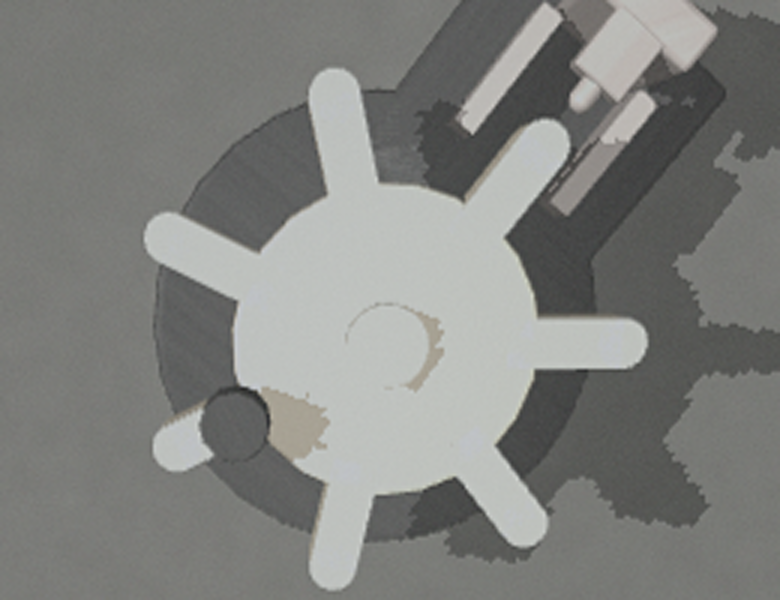

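The stud is on the lower-left tooth at crop (235,425), the hub at (387,340) and the pointer tip at (578,105). This confirms four anticlockwise clicks.

```bash
sed -i 's/-62\*/-64*/' h.py
python3 - <<'E'
from h import *
import pickle
c=pickle.load(open("w2.pkl","rb"))
t=[(562,125),(333,67),(146,232),(157,463),(332,591),(540,545),(648,343)]
t=[(220+u/3,37+v/3) for u,v in t]
x,e=fit(c,t);print(x,np.degrees(x[2]),e,ray(c,220+387/3,37+340/3,56))
for R in(62,66):
  for k in (2,1,0,-1,-2):
    a=x[2]+np.pi+k*2*np.pi/7; print(R,k,np.degrees(a),x[:2]+R*np.r_[np.cos(a),np.sin(a)])
c=capture("scene");d=[px(c,(*x[:2],56)),px(c,(*(x[:2]+64*np.r_[np.cos(x[2]),np.sin(x[2])]),56))];print(np.array(d),(np.array(d)-[275,225])*6)
E
```

```text
[ 5.58847546e+02  8.14131641e+01 -6.37099555e-02] -3.650311561648155 1.2641189583639516 [560.01242194  82.56443185  56.        ]
62 2 279.2068312954947 [568.76747628  20.21189797]
62 1 227.77825986692326 [517.18344459  35.49908472]
62 0 176.34968843835185 [496.97333078  85.36050972]
62 -1 124.92111700978042 [523.35576275 132.24950296]
62 -2 73.49254558120899 [576.46423113 140.85769616]
66 2 279.2068312954947 [569.4074718   16.26342919]
66 1 227.77825986692326 [514.49543808  32.53688605]
66 0 176.34968843835185 [492.98144595  85.61517718]
66 -1 124.92111700978042 [521.06597031 135.52926675]
66 -2 73.49254558120899 [577.60079148 144.69282726]
[[341.53675059 265.8922486 ]
 [318.90799092 273.9866035 ]] [[399.22050352 245.35349161]
 [263.4479455  293.91962102]]
```

Run:
```python
from h import *
ims=[]
for n in("scene","side"):
    c=capture(n);u,v=map(int,px(c,(505,70,233)));print(n,u,v)
    i=c["img"][max(v-60,0):max(v-60,0)+120,max(u-60,0):max(u-60,0)+120,::-1];ims.append(cv2.resize(i,(400,400),interpolation=cv2.INTER_CUBIC))
cv2.imwrite("pics/g.png",np.hstack(ims))
```

```text
scene 360 199
side 305 218
```

View pics/g.png

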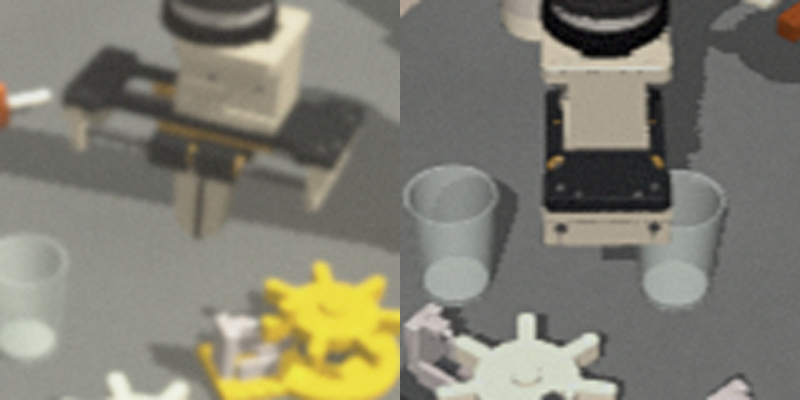

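```bash
python3 -m handwheel '[[[6,20,-15],[0,0,0.011]],[[6,22,-30],[0,0,0]],[[6,22,-40],[0,0,0]],[[0,0,-30],[0,0,0]],[[0,0,-10],[0,0,0]],[[0,0,-10],[0,0,0]],[[0,0,-10],[0,0,0]],[[0,0,-10],[0,0,0]],[[0,0,-8],[0,0,0]],[[0,0,-10],[0,0,0]],[[0,0,0],[0,0,0]],[[0,0,0],[0,0,0]]]'
```

```text
time: 5.05
tool_pos: [522.7, 134.9, 59.8]
tcp_rot: [3.141, -0.0, 0.61]
contact_force: [0.3, -0.5, -0.3]
grip_width: 0.3
```

Run:
```python
import numpy as np
for s in(124.92,176.35):
    a=np.radians(s+np.arange(11)*36/7);p=np.c_[559.3+64*np.cos(a),82+64*np.sin(a)];print(np.diff(p.round(1),axis=0).round(1).tolist(),p[0],p[-1])
```

```text
[[-4.6, -3.5], [-4.2, -3.9], [-3.9, -4.3], [-3.4, -4.5], [-3.1, -4.9], [-2.6, -5.1], [-2.1, -5.4], [-1.6, -5.5], [-1.1, -5.6], [-0.7, -5.7]] [522.66434396 134.476935  ] [495.42992219  86.07592453]
[[-0.1, -5.8], [0.4, -5.7], [0.9, -5.7], [1.5, -5.5], [1.9, -5.4], [2.4, -5.3], [2.8, -4.9], [3.3, -4.8], [3.7, -4.3], [4.1, -4.1]] [495.42982059  86.07433204] [516.29215343  34.60458742]
```

```bash
python3 -m handwheel '[[[-4.6,-3.9,0],[0,0,0.09]],[[-4.2,-3.9,0],[0,0,0.09]],[[-3.9,-4.3,0],[0,0,0.09]],[[-3.4,-4.5,0],[0,0,0.09]],[[-3.1,-4.9,0],[0,0,0.09]],[[-2.6,-5.1,0],[0,0,0.09]],[[-2.1,-5.4,0],[0,0,0.09]],[[-1.6,-5.5,0],[0,0,0.09]],[[-1.1,-5.6,0],[0,0,0.09]],[[-0.7,-5.7,0],[0,0,0.09]],[[0,0,0],[0,0,0]],[[0,0,0],[0,0,0]]]'
python3 - <<'E'
from h import *
ims=[]
for n in("wrist","side"):
    c=capture(n);i=c["img"][:,:,::-1]
    u,v=map(int,px(c,(559,82,56)));print(n,u,v)
    if n=="side":i=i[v-40:v+40,u-50:u+50]
    ims.append(cv2.resize(i,(400,320),interpolation=cv2.INTER_CUBIC))
cv2.imwrite("pics/k1.png",np.hstack(ims))
E
```

```text
time: 6.55
tool_pos: [495.4, 86.2, 60.0]
tcp_rot: [3.141, -0.0, 1.508]
contact_force: [0.3, 0.4, 0.3]
grip_width: 0.1
wrist 489 340
side 282 270
```

View pics/k1.png

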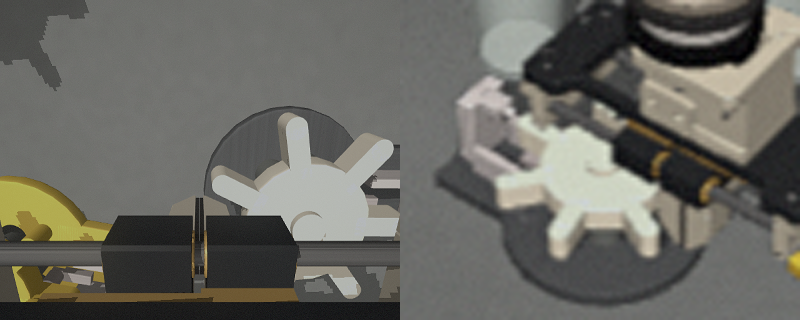

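The counter looks undisturbed, with the fingertip in the gap at its −x side. The studded tooth is hidden behind the gripper for now. On to the second click.

```bash
python3 -m handwheel '[[[-0.1,-5.8,0],[0,0,0.09]],[[0.4,-5.7,0],[0,0,0.09]],[[0.9,-5.7,0],[0,0,0.09]],[[1.5,-5.5,0],[0,0,0.09]],[[1.9,-5.4,0],[0,0,0.09]],[[2.4,-5.3,0],[0,0,0.09]],[[2.8,-4.9,0],[0,0,0.09]],[[3.3,-4.8,0],[0,0,0.09]],[[3.7,-4.3,0],[0,0,0.09]],[[4.1,-4.1,0],[0,0,0.09]],[[0,0,0],[0,0,0]],[[0,0,0],[0,0,0]]]'
python3 -m handwheel '[[[0,0,10],[0,0,0]],[[0,0,20],[0,0,0]],[[0,0,50],[0,0,0]],[[0,10,60],[0,0,-0.15]],[[0,10,33],[0,0,-0.15]],[[-3,0,0],[0,0,-0.15]],[[-3,0,0],[0,0,-0.15]],[[-3,0,0],[0,0,-0.15]],[[-3,0,0],[0,0,-0.15]],[[0,0,0],[0,0,0]],[[0,0,0],[0,0,0]],[[0,0,0],[0,0,0]]]'
python3 - <<'E'
from h import *
import pickle
c=capture("wrist");pickle.dump(c,open("w3.pkl","wb"));save(c,"w3.png");print(px(c,(559,82,56)))
E
```

```text
time: 8.15
tool_pos: [515.9, 34.8, 59.7]
tcp_rot: [-3.142, -0.0, 2.408]
contact_force: [0.4, 0.3, -0.2]
grip_width: 0.5
time: 9.65
tool_pos: [504.1, 54.5, 232.9]
tcp_rot: [3.141, 0.0, 1.511]
contact_force: [0.1, -0.1, -0.5]
grip_width: 0.3
(np.float64(391.3330556656926), np.float64(181.90268742073283))
```

View pics/w3.png

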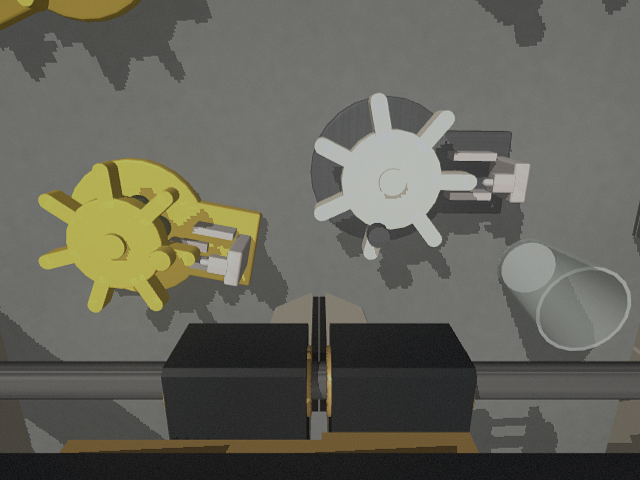

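Two clicks are done. The stud is at (376,235), two teeth short of the pointer tooth at (475,181). The hub is at (393,182) against a predicted (391,182), so the counter has not shifted. Third click next, using the gap opposite the pointer.

```bash
python3 -m handwheel '[[[-3,10,-15],[0,0,0]],[[-3,11,-30],[0,0,0]],[[-2.7,10.6,-40],[0,0,0]],[[0,0,-30],[0,0,0]],[[0,0,-10],[0,0,0]],[[0,0,-10],[0,0,0]],[[0,0,-10],[0,0,0]],[[0,0,-10],[0,0,0]],[[0,0,-10],[0,0,0]],[[0,0,-8],[0,0,0]],[[0,0,0],[0,0,0]],[[0,0,0],[0,0,0]]]'
python3 -m handwheel '[[[-0.1,-5.8,0],[0,0,0.09]],[[0.4,-5.7,0],[0,0,0.09]],[[0.9,-5.7,0],[0,0,0.09]],[[1.5,-5.5,0],[0,0,0.09]],[[1.9,-5.4,0],[0,0,0.09]],[[2.4,-5.3,0],[0,0,0.09]],[[2.8,-4.9,0],[0,0,0.09]],[[3.3,-4.8,0],[0,0,0.09]],[[3.7,-4.3,0],[0,0,0.09]],[[4.1,-4.1,0],[0,0,0.09]],[[0,0,0],[0,0,0]],[[0,0,0],[0,0,0]]]'
python3 -m handwheel '[[[0,0,10],[0,0,0]],[[0,0,20],[0,0,0]],[[0,0,50],[0,0,0]],[[0,10,60],[0,0,-0.15]],[[0,10,33],[0,0,-0.15]],[[-3,0,0],[0,0,-0.15]],[[-3,0,0],[0,0,-0.15]],[[-3,0,0],[0,0,-0.15]],[[-3,0,0],[0,0,-0.15]],[[0,0,0],[0,0,0]],[[0,0,0],[0,0,0]],[[0,0,0],[0,0,0]]]'
python3 - <<'E'
from h import *
c=capture("wrist");save(c,"w4.png");print(px(c,(559,82,56)))
E
```

```text
time: 11.2
tool_pos: [495.6, 86.1, 59.9]
tcp_rot: [3.141, -0.0, 1.51]
contact_force: [-0.2, 0.4, 0.5]
grip_width: 0.7
time: 12.7
tool_pos: [516.2, 34.8, 59.9]
tcp_rot: [3.141, 0.0, 2.408]
contact_force: [0.3, -0.6, 0.3]
grip_width: 0.2
time: 14.2
tool_pos: [504.4, 54.7, 232.9]
tcp_rot: [3.141, -0.0, 1.511]
contact_force: [0.6, 0.9, 0.8]
grip_width: 0.5
(np.float64(391.0673230652928), np.float64(182.050852457592))
```

View pics/w4.png

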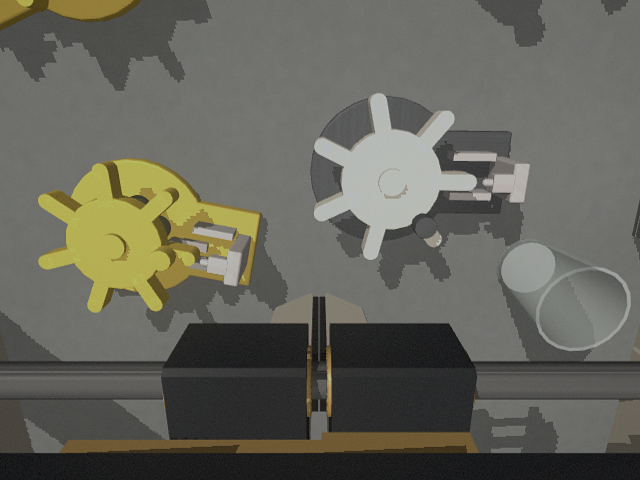

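The stud is at (424,229), exactly one click short, and the wheel has been at rest for about 1.5 s. The hub is unmoved at (393,182). Now the last flick.

```bash
python3 -m handwheel '[[[-3,10,-15],[0,0,0]],[[-3,11,-30],[0,0,0]],[[-2.7,10.6,-40],[0,0,0]],[[0,0,-30],[0,0,0]],[[0,0,-10],[0,0,0]],[[0,0,-10],[0,0,0]],[[0,0,-10],[0,0,0]],[[0,0,-10],[0,0,0]],[[0,0,-10],[0,0,0]],[[0,0,-8],[0,0,0]],[[0,0,0],[0,0,0]],[[0,0,0],[0,0,0]]]'
python3 -m handwheel '[[[-0.1,-5.8,0],[0,0,0.09]],[[0.4,-5.7,0],[0,0,0.09]],[[0.9,-5.7,0],[0,0,0.09]],[[1.5,-5.5,0],[0,0,0.09]],[[1.9,-5.4,0],[0,0,0.09]],[[2.4,-5.3,0],[0,0,0.09]],[[2.8,-4.9,0],[0,0,0.09]],[[3.3,-4.8,0],[0,0,0.09]],[[3.7,-4.3,0],[0,0,0.09]],[[4.1,-4.1,0],[0,0,0.09]],[[0,0,0],[0,0,0]],[[0,0,0],[0,0,0]]]'
python3 -m handwheel '[[[0,0,10],[0,0,0]],[[0,0,20],[0,0,0]],[[0,0,50],[0,0,0]],[[0,10,60],[0,0,-0.15]],[[0,10,33],[0,0,-0.15]],[[-3,0,0],[0,0,-0.15]],[[-3,0,0],[0,0,-0.15]],[[-3,0,0],[0,0,-0.15]],[[-3,0,0],[0,0,-0.15]],[[0,0,0],[0,0,0]],[[0,0,0],[0,0,0]],[[0,0,0],[0,0,0]]]'
python3 - <<'E'
from h import *
c=capture("wrist");save(c,"w5.png");print(px(c,(559,82,56)))
E
```

```text
time: 15.75
tool_pos: [495.8, 86.3, 59.9]
tcp_rot: [3.141, -0.0, 1.51]
contact_force: [0.4, 0.7, -0.1]
grip_width: 0.2
time: 17.25
tool_pos: [516.4, 34.9, 59.9]
tcp_rot: [3.141, 0.0, 2.408]
contact_force: [-0.6, -0.4, 0.2]
grip_width: 0.4
time: 18.75
tool_pos: [504.6, 54.7, 232.9]
tcp_rot: [3.141, -0.0, 1.511]
contact_force: [-0.1, 0.9, 0.1]
grip_width: 0.4
(np.float64(390.8017468606393), np.float64(182.19881264724296))
```

View pics/w5.png

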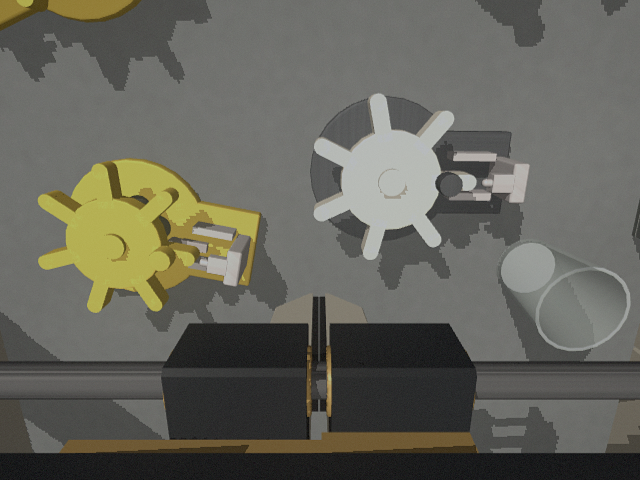

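The studded tooth, with the stud at (451,184), now points at the pointer tip at (487,182). The fingers are clear, well above the wheel, so I'm handing in.

```bash
python3 -c "
from plant import bot
print(bot.close_job())"
```

```text
the job is handed in; nothing more can be done
None
```

I flicked the white day counter anticlockwise through four single clicks with the closed fingertips, and the studded tooth now rests at the pointer. It sat at rest one click short for about 1.5 s or more, confirmed in a picture, before the last flick.

- **Final picture:** the stud is in line with the pointer. The hub is within about 2 px of where I predicted it, so the counter has not moved.
- **Surroundings:** the yellow counter and the tumbler in view look unchanged. I did not re-check the objects outside the last wrist pictures.
- **Forces and clearance:** readings at the end of each move were about 1 N or less. The fingers finished about 155 mm above the wheel, and the job was handed in at about 19 s.
- **Disagreement:** the network's first estimate of the hub position was about 12 mm off the wrist-camera fit. I used the fit, and projecting it back into the scene picture agreed.

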